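Snap a relay module onto a mounting rail

TASK

Mount the green relay module on the free stretch of the rail: hold it tilted and hook its lip under the rail's near edge, then tilt it down until its orange foot clip snaps under the far edge and the module sits flat on the rail. Then slide it along the rail until it butts squarely against the terminal blocks, and let go. Leave the blue timer module where it stands.

Things in the scene. Friction and masses are not known exactly. Their poses are not given: they have to be found in the camera images.
- relay_mid (a point): Centre of the green relay module, loose on the bench, rail side down, lip end towards the robot within 35 degrees. Plastic, about 0.13 kg, 36 mm wide (y, flat sides), 65.5 high, 90 long: x runs from lip end to foot end, z up. The point is 33 mm above its feet. From 8.5 mm above the point up it is a 45 mm long nose; the 90 mm long part spans 17.5 below to 8.5 above the point.
- relay_seat (a point): Middle of the relay module's rail seat (ceiling of the recess under it), 11.5 mm above its feet; axes as relay_mid. When home it lies on the rail's top face, on the centre line. Below the seat hang the lip wall (inner face x = -18.5 mm, outer -23), and two rigid feet (inner faces x = +18.5, outer +23.5), 11.5 mm long, so the 35 mm rail has 1 mm play on either side. Pushed along high up, it binds: push low.
- relay_lip (a point): Upper edge of the tip of the module's rigid lip: x = -14.5 mm, 7 mm under the seat; axes as relay_mid. Its 2.2 mm tongue slopes: the slot for the rail's flange is 5.5 mm high at the lip wall, 7 mm at the tip. It enters sideways with the foot end raised 18 to 26 degrees (below 16 the clip already meets the far flange); at 23 degrees the flange has 1.4 mm of room above and below.
- relay_tooth (a point): Tip of the orange spring clip's tooth at the foot end: x = +14.8 mm, 3 mm under the seat at rest; axes as relay_mid. Flat on top, a ramp below. Pressing the foot down, some 3 to 6 N there or twice that at the module's middle, pushes it outward over the rail's far flange until it snaps under. The clip's orange tail sticks out 8 to 10 mm beyond the housing at the foot end.
- relay_clip (a joint): Outward travel of the relay module's orange clip: 0 at rest and when snapped home, up to 0.006 m; spring 700 N/m, 1 N preload.
- rail_mid (a point): Middle of the top face of a steel top-hat rail, 33 mm above the bench, on a fixed 400 x 250 x 18 mm plywood board. Rail along y, 340 mm; x across it, away from the robot; z up. Edges at x = -17.5 (near) and +17.5 mm (far); 2.3 mm flanges overhang 5.5 mm, 12.7 mm above the board. Wiring ducts 30 mm high stand at x = 95 to 121 mm on both sides. 175 to 220 mm free between neighbours. Plastic slides easily on it.
- terminals_mid (a point): Centre of the block of terminals (grey, one blue, one yellow) fixed on the rail: 52 mm along the rail (y), 56 across, top 38 mm and this point 19 mm above the rail's top face; axes as the rail. On the left or on the right. The relay belongs against its side that faces the white supply; touching, their centres are 44 mm apart along the rail.
- supply: White power supply fixed on the other part of the rail: 52 mm along the rail (y), 90 mm across, top 54 mm above the rail's top face. Origin on the rail's top face and centre line, axes as the rail.
- timer_mid (a point): Centre of the blue timer module, loose on the bench, the same shape and size as the relay module, with a black dial on top. Not to be moved.
Mind the look-alikes: they are no part of the job. Leave any red look-alike of the part that bears relay_mid alone.

How it is judged (in metres and radians):
On the way, in this order (a step that is already met when the one before it is completed fails the run):
1. the relay module's lip is hooked under the rail's near edge while the module is still tilted, foot end up (x of relay_lip in the frame of rail_mid between -0.0165 and -0.008 m and z of relay_lip in the frame of rail_mid between -0.0125 and -0.0023 m and angle between the z axis of relay_mid and the z axis of rail_mid, either way round above 0.15 rad and y of relay_mid in the frame of rail_mid between -0.15 and 0.15 m and z of relay_tooth in the frame of rail_mid above 0 m), for 0.1 s.
2. the module is flat on the rail with lip and foot clip both snapped under the rail's edges (angle between the z axis of relay_mid and the z axis of rail_mid, either way round below 0.06 rad and z of relay_seat in the frame of rail_mid between -0.0025 and 0.0025 m and x of relay_lip in the frame of rail_mid above -0.0165 m and x of relay_tooth in the frame of rail_mid below 0.0165 m and z of relay_tooth in the frame of rail_mid below -0.0015 m and y of relay_mid in the frame of rail_mid between -0.15 and 0.15 m), for 0.2 s.
At the end, for the whole second after the job is handed in: The relay module sits flat on the rail (within 3.4 degrees and 2.5 mm of the rail's top face), its lip under the near edge and its clip tooth under the far edge by at least 1 mm each, butted against the terminal blocks with less than 2.5 mm between them, let go and at rest (all of step 2 and horizontal distance between relay_mid and terminals_mid below 0.0465 m and value of joint relay_clip below 0.0025 m and linear speed of relay below 0.02 m/s); the robot touches nothing.
It fails at once if the blue timer module is moved by more than 20 mm (distance of timer_mid from where it was at the start of the episode above 0.02 m).
It also fails if it takes over 54 s, if anything falls off the work surface, if the arm or the gripper's body presses on something with over 40 N, if the wrist force passes 120 N, or if a joint passes its speed limit or range.

ROBOT

A 6-joint arm with a two-finger parallel gripper is mounted at the origin on the work surface. World frame = base frame: x ahead of the robot, y to its left, z up, the work surface at z = 0. Lengths are in mm, angles in rad, forces in N, time in s.
With the tool pointing down it reaches from about 300 to 775 mm from the base axis. Payload 14.6 kg.
Tool frame: the origin (TCP) lies on the front face of the gripper's body, between the roots of the fingers; the fingertips stand 97 mm ahead of it and the grasp point (between the pads) lies 78 mm ahead of it; z points along the fingers, y is the line along which they close (so a half turn about z gives the same grasp; the last joint's range is limited). The gripper opens to 94 mm and grips with 3 to 60 N. Pads are 16 mm wide; open, the fingers measure 119 mm over their backs; the gripper's body (75 mm by 177 mm) begins 78 mm behind the grasp point.
Start: joints at [1.14, 0.3, 1.521, -0, 1.321, -0.067], TCP at [195.703, 513.995, 302.646] pointing down, gripper open.
Joint ranges: [-3.03, 3.03], [-0.79, 2.21], [0.23, 2.52], [-1.04, 4.18], [0, 3.07], [-2.55, 2.55]. Speed limits (rad/s): [2.22, 2.22, 2.57, 3.14, 3.14, 3.14].

INTERFACE

Orientations are given as [roll, pitch, yaw] about the fixed x, y, z axes, in that order (R = Rz(yaw) Ry(pitch) Rx(roll)).
In Python, from cell import * gives the robot as it stands.
- The arm moves only by the tool carry_out, never from a script. Its arguments are lists of equal length, an entry for each row: "slide": the shift along the world's x, y, z scaled (see below), a list of three; "dr": the turn, a rotation vector about the world's x, y, z scaled (see below), a list of three; "gripper": the opening in per cent of the stroke, from 0 (shut) to 100 (fully open). A call has 1 to 10 rows; each row is the pose to reach, as a shift and turn from the pose commanded when the call began, turning the shorter way round; what a row does not reach only later rows make up. The controller multiplies each number of a shift by 0.25 m and each number of a turn by 360 degrees. A row lasts 1/12 s, in which the tool goes at most 41.7 mm and 7.16 degrees, less where a joint would pass 70% of its speed; a pose out of reach is approached as far as the arm can. A call with a number of a shift or a turn outside -1 to 1 is refused whole. A call with a gripper value outside its range is refused whole. The fingers move at their own pace and stop on an object; "newtons" is the grip in N (left out, the last holds). Time passes only in rows, so rows that repeat a pose let the fingers close. It gives the time, the measured TCP pose, the force, the opening and the grip force at its end, in the units of the state.
- read_state(): the state, without advancing time (a new reading comes with each control period).
- camera(name): name is "side" or "top" or "wrist"; returns the picture (480x640x3 uint8, red, green, blue); there is no depth.
- camera_model(name): a dict with "vfov" (degrees; the focal length in pixels is half the picture's height over the tangent of half this angle, whatever the lens; pixels are square), "cx", "cy" (the principal point, pixels), "k1" (the pictures are not rectified: a ray, as slopes to the right and down, at radius r is drawn at 1 + k1 r^2 times it, then the intrinsics apply), "R" (3x3) and "t" (3): a world point X has camera coordinates R X + t. Camera axes: x right, y down, z forward; pixel columns grow to the right and rows downward; lengths in mm; the calibration is good to about 2 mm. A picture is of the moment at which its call begins: read the wrist's pose just before it. camera_model takes no time and is no camera call; for the wrist camera it gives the pose at the moment of the call.
- sign_off(): hands the job in; it is judged then, once.
The state is a dict: "clock": time; "joints": joint angles; "qd": joint speeds; "effort": joint torques, N m; "eef_pos": TCP position; "eef_rot": TCP orientation; "wrist_force": force on the tool from outside, world axes, zero at the start; "moment": the same for the moment, N m; "finger_gap": finger opening in mm; "finger_force": force on a finger pad.
Only numpy, scipy, OpenCV 4.12 (cv2) and the standard library are available. Lean on these libraries where they do the work, as an engineer would, in place of code of your own. Each camera call takes 0.05 s, during which the arm holds its last target. There are 200 camera calls.

## Working session

There is one attempt and no reset: what is moved stays moved. The work goes in short steps, Python scripts to look and compute and a tool call to move; the robot and the scene stay as the last step left them, time stands still between calls to the robot, and variables do not carry over. Pictures are saved under pics/ and viewed, at most 10 in all, crops included, and the job is handed in when it is done.

Besides the shell and the picture viewer there is one more tool, called after ">>>" as name(argument=value, ...), one argument or row to a line, values as JSON. carry_out: Moves the arm, as the interface text tells. Its arguments: {"type":"object","properties":{"slide":{"type":"array","items":{"type":"array","items":{"type":"number","minimum":-1,"maximum":1}}},"dr":{"type":"array","items":{"type":"array","items":{"type":"number","minimum":-1,"maximum":1}}},"gripper":{"type":"array","items":{"type":"number"}},"newtons":{"type":"number"}},"required":["slide","dr","gripper"]}

```bash
mkdir -p pics && ls
python3 - <<'E'
from cell import *
import cv2
print(read_state())
for n in ("top","side"):
    cv2.imwrite(f"pics/{n}0.png",camera(n)[:,:,::-1])
    m=camera_model(n);print(n,m)
E
```

```text
pics
{'clock': 0.0, 'joints': array([ 1.14037996e+00,  3.00461558e-01,  1.52154409e+00, -1.83870325e-05,
        1.32071716e+00, -6.65865010e-02]), 'qd': array([ 0.00023089,  0.00016744, -0.00091184, -0.00055093,  0.00070038,
        0.00212068]), 'effort': array([ 1.56479786e-03, -5.31807089e+01, -3.52749074e+01,  7.09227752e-02,
        2.42579577e-02, -6.85188456e-05]), 'eef_pos': array([195.65982444, 513.86797214, 302.10715551]), 'eef_rot': array([-3.14046382e+00, -5.74266945e-05,  2.77776732e+00]), 'wrist_force': array([-0.41836408,  0.25411286,  0.16744709]), 'moment': array([-0.01356013, -0.0307098 ,  0.02548676]), 'finger_force': 0.0, 'finger_gap': 94.11511722625967}
top {'vfov': 57.303795936540475, 'cx': 314.7904900891498, 'cy': 243.22535488931015, 'k1': 0.005449195696482346, 'R': array([[ 0.17847942, -0.98392721, -0.00568703],
       [-0.96079484, -0.17303115, -0.21664142],
       [ 0.21217535,  0.0441301 , -0.97623468]]), 't': array([-58.7558571 , 531.77968328, 747.6758877 ])}
side {'vfov': 50.46158061495278, 'cx': 322.55733166066744, 'cy': 239.32491961595446, 'k1': -0.05715323790518184, 'R': array([[ 0.958309  , -0.28485316,  0.0224175 ],
       [-0.12036175, -0.4735867 , -0.87248421],
       [ 0.25914652,  0.83341125, -0.48812782]]), 't': array([-510.87268672,  139.11455899,  827.01389946])}
```

View pics/top0.png

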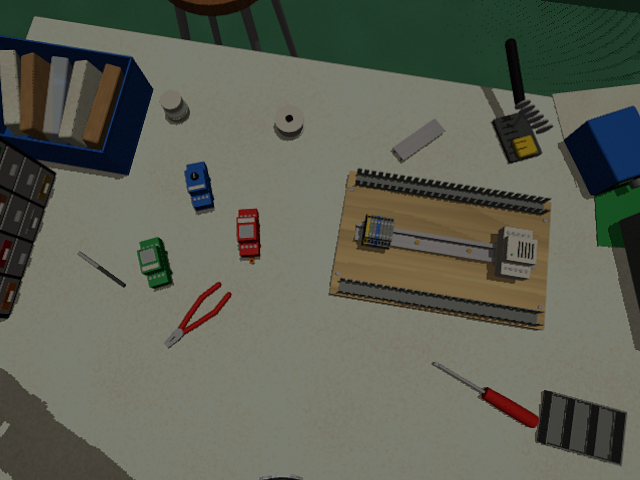

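View pics/side0.png

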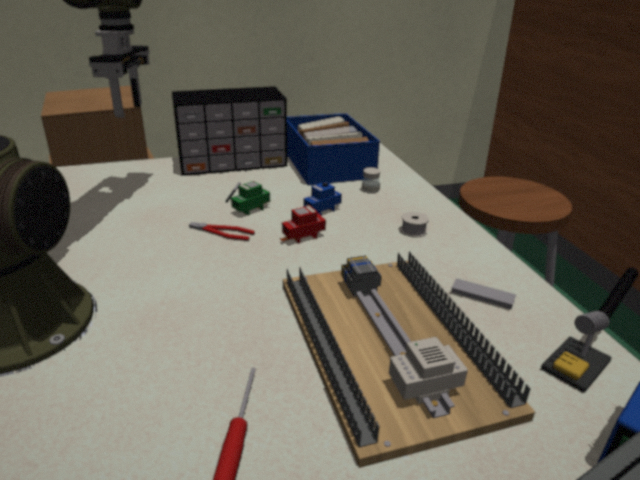

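Top view: the green module is at (154,262), the red look-alike at (248,232) and the blue timer at (199,186). On the rail, the terminals are at (378,232) and the supply at (517,252). Green fits the relay; I'll confirm it in an enlarged crop.

```bash
cat > h.py <<'E'
import numpy as np, cv2
from cell import *
def K(m):
    f=240/np.tan(np.radians(m["vfov"]/2)); return np.array([[f,0,m["cx"]],[0,f,m["cy"]],[0,0,1]]),np.array([m["k1"],0,0,0.])
def w(m,uv,z):
    k,d=K(m); p=cv2.undistortPoints(np.array(uv,float).reshape(-1,1,2),k,d).reshape(-1,2)
    R=np.array(m["R"]);t=np.array(m["t"]); c=-R.T@t
    r=np.c_[p,np.ones(len(p))]@R
    return c+r*((z-c[2])/r[:,2])[:,None]
def px(m,X):
    k,d=K(m); return cv2.projectPoints(np.array(X,float).reshape(-1,1,3),cv2.Rodrigues(np.array(m["R"]))[0],np.array(m["t"],float),k,d)[0].reshape(-1,2)
E
python3 - <<'E'
from h import *
im=cv2.imread("pics/top0.png")
a=cv2.resize(im[220:300,110:210],(800,640)[:2] and (500,400),interpolation=cv2.INTER_CUBIC)
a=np.clip(a*1.6,0,255).astype(np.uint8)
b=np.clip(cv2.resize(im[160:340,320:560],(800,600),interpolation=cv2.INTER_CUBIC)*1.4,0,255).astype(np.uint8)
cv2.imwrite("pics/c1.png",a);cv2.imwrite("pics/c2.png",b)
E
```

```text
(no output)
```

View pics/c1.png

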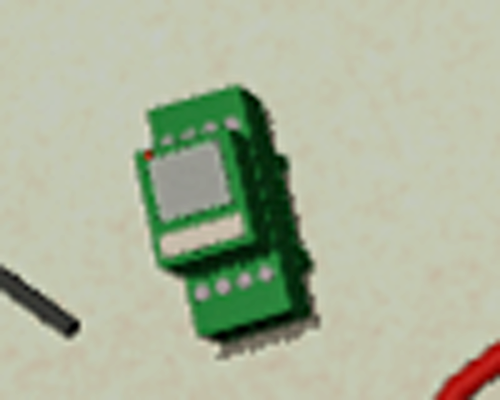

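View pics/c2.png

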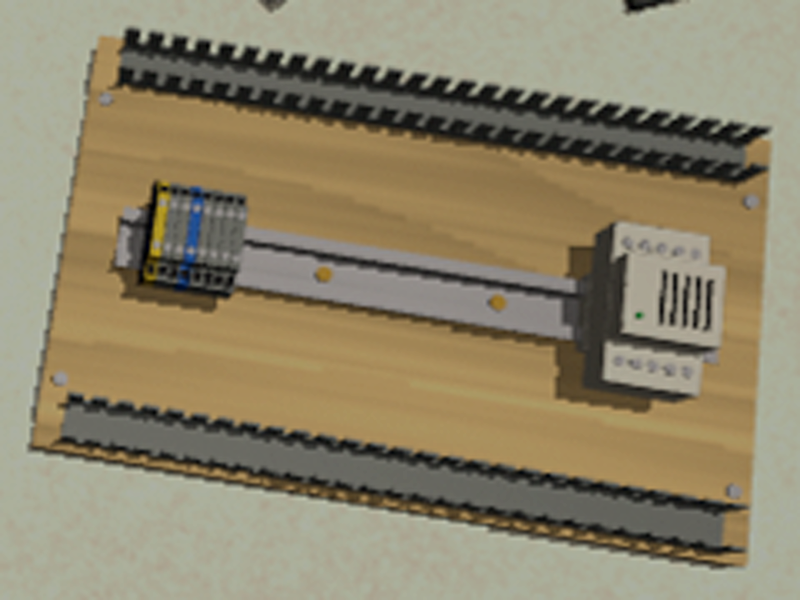

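The crop confirms it: the green module's shoulders run from (150,110)/(240,87) to (202,340)/(292,312). The rail's edges and the terminals' right side at about (240,195–290) are clear.

Run:
```python
from h import *
from scipy.optimize import least_squares
m=camera_model("top"); print("cam",-np.array(m["R"]).T@m["t"])
g=lambda p:np.array(p)/5+[110,220]
r=lambda p:np.array(p)/(10/3)+[320,160]
P=np.array([g(p) for p in[(150,110),(240,87),(292,312),(202,340),(135,152),(232,130),(250,245),(157,265)]])-.4
M=np.array([(45,18,41.5),(45,-18,41.5),(-45,-18,41.5),(-45,18,41.5),(22.5,18,65.5),(22.5,-18,65.5),(-22.5,-18,65.5),(-22.5,18,65.5)])
def T(q):
    c,s=np.cos(q[2]),np.sin(q[2]);return np.c_[q[0]+c*M[:,0]-s*M[:,1],q[1]+s*M[:,0]+c*M[:,1],M[:,2]]
s=least_squares(lambda q:(px(m,T(q))-P).ravel(),[300,300,0.1]);print("relay",s.x,np.round(s.fun.reshape(-1,2),1).tolist())
for n,z,p in[("near",33,[(245,290),(565,337)]),("far",33,[(250,230),(580,281)]),("terms",71,[(157,183),(247,195),(237,290),(148,280)]),("board",18,[(97,37),(772,130),(747,560),(32,445)])]:
    X=w(m,[r(q) for q in p],z);print(n,np.round(X,1).tolist())
    print([round(float(np.linalg.norm(X[i]-X[i-1])),1) for i in range(len(X))], "dir",np.degrees(np.arctan2(*(X[0]-X[1])[:2])))
```

```text
cam [362.77949082   1.20795361 844.77849003]
relay [449.76822569 326.4011038    0.46001488] [[-0.4, -0.0], [0.5, -0.6], [-0.0, 0.1], [-1.3, -0.1], [-0.2, 0.3], [-0.1, -0.7], [1.3, -0.2], [0.2, 1.3]]
near [[558.4, -109.6, 33.0], [563.4, -289.8, 33.0]]
[180.3, 180.3] dir -1.6124624671277497
far [[593.6, -107.5, 33.0], [597.1, -295.1, 33.0]]
[187.6, 187.6] dir -1.063156627827536
terms [[600.1, -48.5, 71.0], [602.1, -98.0, 71.0], [548.4, -100.2, 71.0], [545.4, -52.1, 71.0]]
[54.9, 49.5, 53.7, 48.2] dir -2.259243179744847
board [[700.0, -2.6, 18.0], [712.3, -403.0, 18.0], [460.0, -405.3, 18.0], [452.2, -6.1, 18.0]]
[247.9, 400.6, 252.3, 399.3] dir -1.7637790698130569
```

>>> carry_out(
  slide=[
    [0.99,-0.72,0.0],
    [0.99,-0.72,0.0],
    [0.99,-0.72,0.0],
    [0.99,-0.72,0.0],
    [0.99,-0.72,0.0],
    [0.99,-0.72,0.0],
    [0.99,-0.72,0.0],
    [0.99,-0.72,0.0],
    [0.99,-0.72,0.0],
    [0.99,-0.72,0.0],
  ],
  dr=[
    [0,0,0.131],
    [0,0,0.131],
    [0,0,0.131],
    [0,0,0.131],
    [0,0,0.131],
    [0,0,0.131],
    [0,0,0.131],
    [0,0,0.131],
    [0,0,0.131],
    [0,0,0.131],
  ],
  gripper=[70,70,70,70,70,70,70,70,70,70],
)

```text
clock: 0.93
eef_pos: [444.3, 332.7, 302.1]
eef_rot: [-3.141, -0.001, -2.686]
wrist_force: [0.4, 0.9, -0.2]
finger_gap: 65.9
finger_force: 0.0
```

Run:
```python
from h import *
s=read_state();m=camera_model("wrist");im=camera("wrist")
print(s["eef_pos"],s["eef_rot"],s["joints"],s["finger_gap"],m)
cv2.imwrite("pics/w1.png",im[:,:,::-1])
import pickle;pickle.dump(m,open("w1.pkl","wb"))
```

```text
[444.31517173 332.73231543 302.06951731] [-3.14144852e+00 -1.03739396e-03 -2.68570286e+00] [ 5.76797351e-01  3.12122158e-01  1.50645094e+00 -1.85193995e-05
  1.32406676e+00 -1.44988432e+00] 65.90213273086538 {'vfov': 65.8048593524671, 'cx': 316.1171950600644, 'cy': 236.09306611555647, 'k1': -0.04146801778477966, 'R': array([[-4.40200941e-01,  8.97899281e-01, -1.12030034e-04],
       [ 8.74405713e-01,  4.28711415e-01,  2.27202932e-01],
       [ 2.04053378e-01,  9.99169848e-02, -9.73847429e-01]]), 't': array([-104.51665402, -553.75089718,  264.64595546])}
```

View pics/w1.png

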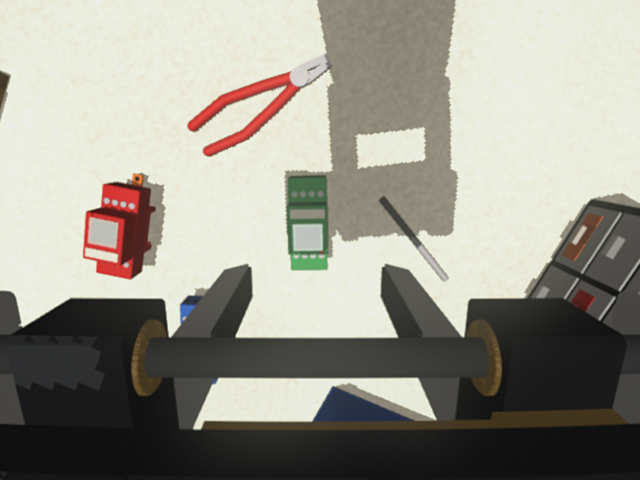

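Wrist view: the green module stands at (308,222). Its lip end is at the top, around row 177, and its foot end is near row 270. It is nearly aligned with the gripper.

Run:
```python
from h import *
import pickle
from scipy.optimize import least_squares
m=pickle.load(open("w1.pkl","rb"));im=cv2.imread("pics/w1.png")
h=cv2.cvtColor(im,cv2.COLOR_BGR2HSV);k=cv2.inRange(h,(40,70,30),(90,255,255))[150:290,270:350]
r=[(y+150,np.where(k[y])[0].min()+270,np.where(k[y])[0].max()+270) for y in range(140) if k[y].sum()>255*8]
print(r[::6],r[0],r[-1])
P=np.array([(292,270),(327.5,269.5),(327,177),(288,177.5)]) # foot(-y side),foot(+y),lip(+y),lip(-y)
M=np.array([(45,-18,41.5),(45,18,41.5),(-45,18,41.5),(-45,-18,41.5)])
def T(q):
    c,s=np.cos(q[2]),np.sin(q[2]);return np.c_[q[0]+c*M[:,0]-s*M[:,1],q[1]+s*M[:,0]+c*M[:,1],M[:,2]]
s=least_squares(lambda q:(px(m,T(q))-P).ravel(),[450,326,.46]);print(s.x,np.round(s.fun.reshape(-1,2),1).tolist())
print(px(m,T([449.8,326.4,.46])))
```

```text
[(177, np.int64(290), np.int64(324)), (183, np.int64(289), np.int64(325)), (189, np.int64(289), np.int64(325)), (196, np.int64(289), np.int64(325)), (202, np.int64(290), np.int64(325)), (220, np.int64(288), np.int64(326)), (254, np.int64(290), np.int64(327)), (260, np.int64(291), np.int64(326)), (266, np.int64(291), np.int64(326))] (177, np.int64(290), np.int64(324)) (269, np.int64(292), np.int64(325))
[449.24402915 328.82604716   0.47433967] [[-0.9, 0.8], [0.8, 0.6], [0.2, -0.8], [-0.2, -0.5]]
[[287.95495731 269.99021943]
 [325.14740972 269.85080177]
 [325.2741918  175.89126635]
 [285.86508054 176.07213192]]
```

>>> carry_out(
  slide=[
    [0.053,-0.008,-0.2],
    [0.053,-0.008,-0.4],
    [0.053,-0.008,-0.6],
    [0.053,-0.008,-0.7],
    [0.053,-0.008,-0.752],
    [0.053,-0.008,-0.752],
    [0.053,-0.008,-0.752],
  ],
  dr=[
    [0,0,0.0025],
    [0,0,0.0025],
    [0,0,0.0025],
    [0,0,0.0025],
    [0,0,0.0025],
    [0,0,0.0025],
    [0,0,0.0025],
  ],
  gripper=[70,70,70,70,70,70,70],
)

```text
clock: 1.57
eef_pos: [455.6, 332.8, 114.6]
eef_rot: [-3.142, -0.002, -2.665]
wrist_force: [-0.4, -0.5, 0.4]
finger_gap: 66.2
finger_force: 0.0
```

>>> carry_out(
  slide=[
    [0,0,0],
    [0,0,0],
    [0,0,0],
    [0,0,0],
    [0,0,0],
    [0,0,0],
    [0,0,0],
    [0,0,0],
  ],
  dr=[
    [0,0,0],
    [0,0,0],
    [0,0,0],
    [0,0,0],
    [0,0,0],
    [0,0,0],
    [0,0,0],
    [0,0,0],
  ],
  gripper=[20,20,20,20,20,20,20,20],
  newtons=35,
)

```text
clock: 2.23
eef_pos: [456.8, 332.1, 115.5]
eef_rot: [3.142, 0.001, -2.667]
wrist_force: [-1.0, -0.4, 7.0]
finger_gap: 35.8
finger_force: 35.0
```

>>> carry_out(
  slide=[
    [0,0,0.15],
    [0,0,0.3],
    [0,0,0.45],
    [0,-0.12,0.55],
    [0.1,-0.28,0.6],
    [0.18,-0.42,0.6],
    [0.25,-0.56,0.6],
    [0.3,-0.7,0.6],
    [0.35,-0.84,0.6],
    [0.4,-1,0.6],
  ],
  dr=[
    [0,0,0],
    [0,0,0],
    [0,0,0],
    [0,0,-0.02],
    [0,0,-0.035],
    [0,0,-0.05],
    [0,0,-0.06],
    [0,0,-0.0716],
    [0,0,-0.0716],
    [0,0,-0.0716],
  ],
  gripper=[20,20,20,20,20,20,20,20,20,20],
)

```text
clock: 3.07
eef_pos: [556.6, 80.6, 264.6]
eef_rot: [3.141, -0.0, -3.117]
wrist_force: [0.7, 0.2, -2.1]
finger_gap: 35.7
finger_force: 35.0
```

>>> carry_out(
  slide=[
    [0,-0.16,0],
    [0,-0.32,0],
    [0,-0.48,0],
    [0,-0.64,0],
    [0,-0.8,0],
    [0,-0.94,0],
    [0,-1,0],
    [0,-1,0],
    [0,-1,0],
    [0,-1,0],
  ],
  dr=[
    [0,0,0],
    [0,0,0],
    [0,0,0],
    [0,0,0],
    [0,0,0],
    [0,0,0],
    [0,0,0],
    [0,0,0],
    [0,0,0],
    [0,0,0],
  ],
  gripper=[20,20,20,20,20,20,20,20,20,20],
)

```text
clock: 3.9
eef_pos: [556.4, -166.6, 264.6]
eef_rot: [3.141, -0.0, -3.116]
wrist_force: [0.4, 0.3, -1.1]
finger_gap: 35.7
finger_force: 35.0
```

Run:
```python
from h import *
s=read_state();m=camera_model("wrist");im=camera("wrist")
print(s["eef_pos"],s["eef_rot"],s["joints"],s["wrist_force"])
cv2.imwrite("pics/w2.png",im[:,:,::-1])
import pickle;pickle.dump(m,open("w2.pkl","wb"))
```

```text
[ 556.44503825 -166.62021854  264.5637147 ] [ 3.14118562e+00 -2.40411294e-04 -3.11570918e+00] [-3.54078843e-01  4.00491482e-01  1.47636790e+00  3.02875262e-04
  1.26510751e+00 -1.95084979e+00] [ 0.37683327  0.34775978 -1.11394449]
```

View pics/w2.png

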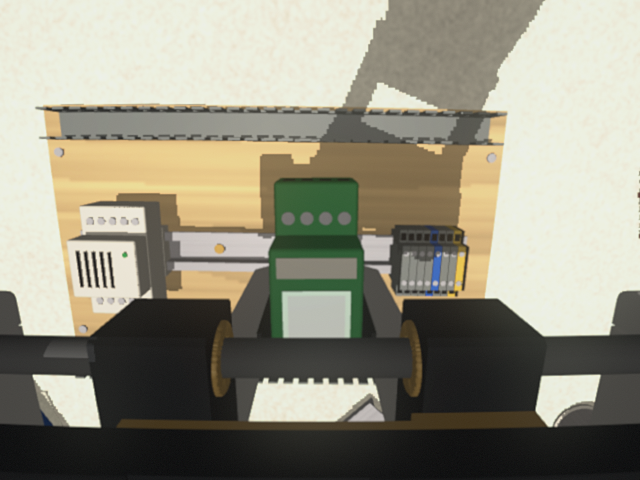

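Wrist view: the module is held squarely, with its lip-end shoulder at (275–357,181). The rail edges show at rows of about 230 and 270, left at cols 165–250 and right at cols 365–390. The terminals start at col 391 and the supply at col 160.

Run:
```python
from h import *
import pickle
m=pickle.load(open("w2.pkl","rb"));im=cv2.imread("pics/w2.png")
g=im[:,:,0].astype(int)  # blue: wood dark, steel bright
for c in(172,185,205,240,374,384):
    print(c,g[222:278,c].tolist())
X=w(m,[(275,181),(357,181)],190.6);print(X, X.mean(0)-[556.4,-166.6,0])
print(w(m,[(391,240),(391,290)],60),w(m,[(160,240)],60))
```

```text
172 [75, 74, 74, 72, 74, 72, 74, 74, 75, 94, 127, 151, 156, 155, 154, 154, 156, 153, 137, 114, 102, 102, 100, 102, 101, 101, 101, 102, 101, 101, 102, 103, 101, 101, 99, 92, 76, 66, 67, 75, 91, 99, 99, 98, 98, 96, 107, 125, 110, 79, 72, 74, 77, 74, 74, 74]
185 [125, 126, 126, 111, 81, 72, 72, 74, 73, 97, 148, 187, 194, 192, 193, 192, 193, 192, 192, 192, 194, 191, 190, 190, 191, 191, 192, 191, 191, 189, 189, 190, 192, 186, 153, 103, 74, 66, 67, 98, 156, 187, 190, 190, 189, 189, 191, 187, 165, 139, 131, 132, 132, 132, 130, 131]
205 [127, 126, 128, 127, 112, 82, 74, 74, 72, 88, 145, 190, 195, 195, 195, 195, 196, 196, 194, 194, 196, 193, 192, 192, 191, 194, 195, 193, 193, 194, 193, 193, 194, 191, 158, 111, 83, 68, 64, 86, 151, 189, 193, 192, 191, 192, 193, 192, 172, 140, 123, 126, 130, 131, 131, 131]
240 [130, 127, 125, 121, 103, 76, 69, 72, 72, 76, 114, 166, 195, 200, 200, 200, 201, 200, 199, 199, 199, 198, 197, 197, 196, 198, 199, 198, 198, 198, 197, 199, 200, 196, 168, 118, 94, 80, 69, 68, 99, 156, 191, 197, 196, 196, 196, 197, 194, 165, 129, 120, 120, 122, 121, 120]
374 [75, 75, 73, 73, 71, 75, 99, 120, 106, 76, 66, 67, 90, 144, 183, 194, 196, 194, 193, 195, 195, 194, 193, 189, 187, 188, 191, 193, 192, 192, 195, 194, 194, 194, 193, 191, 192, 188, 155, 93, 62, 61, 90, 147, 186, 184, 146, 88, 66, 70, 72, 72, 72, 72, 72, 71]
384 [76, 75, 73, 75, 74, 73, 71, 70, 71, 70, 70, 69, 71, 86, 109, 155, 190, 193, 194, 195, 195, 194, 192, 190, 186, 186, 190, 192, 192, 190, 192, 193, 193, 193, 192, 191, 192, 188, 156, 98, 64, 61, 92, 147, 183, 191, 191, 189, 190, 193, 190, 171, 143, 131, 130, 130]
[[ 502.84550904 -184.12050385  190.6       ]
 [ 501.96566465 -149.99735987  190.6       ]] [-53.99441316  -0.45893186 190.6       ]
[[ 558.16945341 -105.94804096   60.        ]
 [ 600.41720214 -102.85165695   60.        ]] [[ 562.92668734 -290.24637645   60.        ]]
```

Run:
```python
from h import *
import pickle
m=pickle.load(open("w2.pkl","rb"));im=cv2.imread("pics/w2.png")
N=w(m,[(185,231.8),(205,232),(240,232.6),(374,235),(384,236.5)],33);F=w(m,[(185,270.2),(205,270.4),(240,271.4),(384,273.2)],33)
print(np.round(N,1).tolist(),np.round(F,1).tolist())
for A in(N,F): print(np.polyfit(A[:,1]+190,A[:,0],1))
h=cv2.cvtColor(im,cv2.COLOR_BGR2HSV);k=cv2.inRange(h,(40,70,30),(90,255,255))
for y in(179,181,184,190,200,210,225,240,250,270,300): x=np.where(k[y,250:380])[0]+250;print(y,x.min() if len(x) else 0,x.max() if len(x) else 0)
# predicted corners: mid -9 from tcp, 82.5 below
t=np.array([556.4,-166.6,264.6]);ya=-3.1157+np.pi
xm=np.array([np.cos(ya),np.sin(ya),0]);ym=np.array([-np.sin(ya),np.cos(ya),0]);z=np.array([0,0,1])
mid=t-8.7*xm-82.5*z
print("mid",mid);print(px(m,[mid-45*xm+s*18*ym+8.5*z for s in(-1,1)]+[mid-22.5*xm+s*18*ym+h*z for s in(-1,1) for h in(8.5,32.5)]))
```

```text
[[561.9, -279.3, 33.0], [561.7, -261.8, 33.0], [561.4, -231.4, 33.0], [560.6, -115.2, 33.0], [561.7, -106.5, 33.0]] [[597.0, -281.3, 33.0], [596.7, -263.3, 33.0], [596.8, -232.1, 33.0], [595.1, -104.2, 33.0]]
[-3.83862803e-03  5.61416077e+02]
[-1.04090486e-02  5.96087749e+02]
179 280 352
181 277 355
184 275 357
190 274 357
200 275 357
210 275 357
225 275 356
240 275 358
250 270 362
270 269 363
300 270 362
mid [ 547.70291621 -166.82524092  182.1       ]
[[270.5266881  181.70763831]
 [356.96844201 181.69124326]
 [271.95614691 234.36685611]
 [264.41344259 248.97707847]
 [355.69448765 234.35205903]
 [362.51354149 248.96030769]]
```

>>> carry_out(
  slide=[
    [-0.104,-0.068,0],
    [-0.104,-0.068,0],
    [-0.104,-0.068,-0.1],
    [-0.104,-0.068,-0.2],
    [-0.104,-0.068,-0.3],
    [-0.104,-0.068,-0.378],
    [-0.104,-0.068,-0.378],
    [-0.104,-0.068,-0.378],
    [-0.104,-0.068,-0.378],
  ],
  dr=[
    [0.0005,-0.02,0],
    [0.001,-0.04,0],
    [0.0015,-0.06,0],
    [0.0016,-0.0625,0],
    [0.0016,-0.0625,0],
    [0.0016,-0.0625,0],
    [0.0016,-0.0625,0],
    [0.0016,-0.0625,0],
    [0.0016,-0.0625,0],
  ],
  gripper=[20,20,20,20,20,20,20,20,20],
)

```text
clock: 4.7
eef_pos: [531.1, -184.3, 171.6]
eef_rot: [-3.141, 0.394, -3.115]
wrist_force: [0.0, 0.2, -0.6]
finger_gap: 35.8
finger_force: 35.0
```

```bash
cat >> h.py <<'E'
from scipy.spatial.transform import Rotation as Ro
C0=np.array([578.3,-190,33.]);YR=0.018
def railpos(p): # world -> rail frame
    return Ro.from_euler("z",-YR).apply(np.array(p)-C0)
def seat(s,off=(-8.7,104.)):
    R=Ro.from_euler("xyz",s["eef_rot"]).as_matrix(); # tool
    zt=R[:,2]; yt=R[:,1]*np.sign(R[1,1]); zm=-zt; xm=np.cross(yt,zm)
    S=s["eef_pos"]+off[0]*xm-off[1]*zm
    return S,xm,yt,zm
def rep(s):
    S,xm,yt,zm=seat(s); th=np.degrees(np.arcsin(xm[2]))
    print("S rail",np.round(railpos(S),2),"tilt",round(th,2),"yaw",round(np.arctan2(-yt[0],yt[1]),4),"lip",np.round(railpos(S-14.5*xm-7*zm),2),"tooth",np.round(railpos(S+14.8*xm-3*zm),2),"F",np.round(s["wrist_force"],1),"pos",np.round(s["eef_pos"],1))
E
python3 - <<'E'
from h import *
s=read_state();rep(s);m=camera_model("side");im=camera("side")[:,:,::-1].copy();cv2.imwrite("pics/s1.png",im)
S,xm,yt,zm=seat(s)
c=[(a,b,z) for b in(-18,18) for a,z in((-45,4),(-45,30),(45,4),(45,30),(-22.5,30),(-22.5,54),(22.5,54),(22.5,30),(-23,-11.5),(23.5,-11.5))]
p=px(m,[S+a*xm+b*yt+z*zm for a,b,z in c])
R=Ro.from_euler("z",YR)
q=px(m,[R.apply([x,y,0])+C0 for x in(-17.5,17.5) for y in(-80,-40,0,40,80)])
lo=np.floor(p.mean(0)-[62,46]).astype(int)
cr=cv2.resize(im[lo[1]:lo[1]+100,lo[0]:lo[0]+133],(798,600),interpolation=cv2.INTER_CUBIC);cr=np.clip(cr*1.5,0,255).astype(np.uint8)
for P in p: cv2.circle(cr,tuple(int(v) for v in (P-lo+.5)*6),3,(255,0,255),-1)
for P in q: cv2.circle(cr,tuple(int(v) for v in (P-lo+.5)*6),3,(255,255,0),-1)
cv2.imwrite("pics/s1c.png",cr);print(lo)
E
```

```text
S rail [-15.2    6.76  39.25] tilt 22.6 yaw 0.0262 lip [-25.9    6.67  27.21] tooth [-0.38  6.89 42.16] F [ 0.   0.2 -0.6] pos [ 531.1 -184.3  171.6]
[310 245]
```

View pics/s1c.png

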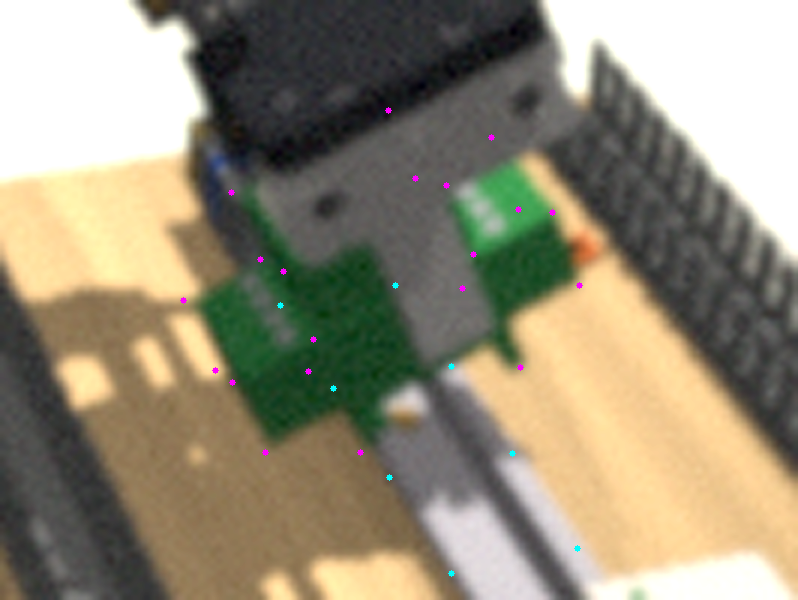

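The side crop shows the orange tail at the far end, around (585,248), so the orientation is right. The module and rail overlays are off by the same few crop px, so they agree with each other to about 1 mm. I'll lower it in front of the edge.

>>> carry_out(
  slide=[
    [0,0,-0.04],
    [0,0,-0.08],
    [0,0,-0.11],
    [0,0,-0.12],
    [0,0,-0.12],
    [0,0,-0.12],
    [0,0,-0.12],
  ],
  dr=[
    [0,0,0],
    [0,0,0],
    [0,0,0],
    [0,0,0],
    [0,0,0],
    [0,0,0],
    [0,0,0],
  ],
  gripper=[20,20,20,20,20,20,20],
)

```text
clock: 5.33
eef_pos: [530.5, -184.9, 140.4]
eef_rot: [-3.142, 0.393, -3.116]
wrist_force: [-0.3, -0.3, -1.0]
finger_gap: 35.6
finger_force: 35.0
```

```bash
python3 -c "
from h import *
rep(read_state())"
```

```text
S rail [-15.88   6.2    8.  ] tilt 22.53 yaw 0.0251 lip [-26.59   6.13  -4.02] tooth [-1.06  6.31 10.9 ] F [-0.3 -0.3 -1. ] pos [ 530.5 -184.9  140.4]
```

>>> carry_out(
  slide=[
    [0.008,0,0],
    [0.016,0,0],
    [0.024,0,0],
    [0.032,0,0],
    [0.04,0,0],
    [0.048,0,0],
    [0.048,0,0],
    [0.048,0,0],
  ],
  dr=[
    [0,0,0],
    [0,0,0],
    [0,0,0],
    [0,0,0],
    [0,0,0],
    [0,0,0],
    [0,0,0],
    [0,0,0],
  ],
  gripper=[20,20,20,20,20,20,20,20],
)

```text
clock: 6.0
eef_pos: [542.4, -184.7, 140.1]
eef_rot: [3.141, 0.393, -3.116]
wrist_force: [0.5, 0.3, -1.3]
finger_gap: 35.8
finger_force: 35.0
```

```bash
python3 -c "
from h import *
rep(read_state())"
```

```text
S rail [-4.    6.15  7.66] tilt 22.5 yaw 0.0253 lip [-14.72   6.08  -4.35] tooth [10.82  6.26 10.56] F [ 0.5  0.3 -1.3] pos [ 542.4 -184.7  140.1]
```

>>> carry_out(
  slide=[
    [0.003,0,0],
    [0.006,0,0],
    [0.006,0,0],
  ],
  dr=[
    [0,0,0],
    [0,0,0],
    [0,0,0],
  ],
  gripper=[20,20,20],
)

```text
clock: 6.25
eef_pos: [543.9, -184.8, 140.2]
eef_rot: [3.141, 0.393, -3.117]
wrist_force: [0.5, -0.2, -1.4]
finger_gap: 35.6
finger_force: 35.0
```

>>> carry_out(
  slide=[
    [0.003,0,0],
    [0.006,0,0],
    [0.006,0,0],
  ],
  dr=[
    [0,0,0],
    [0,0,0],
    [0,0,0],
  ],
  gripper=[20,20,20],
)

```text
clock: 6.5
eef_pos: [545.3, -184.8, 140.1]
eef_rot: [3.141, 0.392, -3.117]
wrist_force: [-1.4, 0.3, -1.3]
finger_gap: 35.8
finger_force: 35.0
```

```bash
python3 -c "
from h import *
rep(read_state())"
```

```text
S rail [-1.13  6.08  7.64] tilt 22.49 yaw 0.0252 lip [-11.85   6.01  -4.37] tooth [13.69  6.19 10.53] F [-1.4  0.3 -1.3] pos [ 545.3 -184.8  140.1]
```

>>> carry_out(
  slide=[
    [-0.003,0,0],
    [0.0154,0,0.0014],
    [0.034,0,0.0026],
    [0.0528,0,0.003],
    [0.0528,0,0.003],
    [0.0528,0,0.003],
  ],
  dr=[
    [0,0,0],
    [-0.0002,0.0069,0],
    [-0.0003,0.0139,0],
    [-0.0005,0.0208,0],
    [-0.0005,0.0208,0],
    [-0.0005,0.0208,0],
  ],
  gripper=[20,20,20,20,20,20],
)

```text
clock: 7.0
eef_pos: [558.7, -184.6, 140.8]
eef_rot: [3.141, 0.263, -3.116]
wrist_force: [-1.0, -0.2, -1.3]
finger_gap: 36.1
finger_force: 35.0
```

```bash
python3 -c "
from h import *
rep(read_state())"
```

```text
S rail [-0.82  5.91  5.08] tilt 15.09 yaw 0.0256 lip [-13.     5.82  -5.46] tooth [14.25  6.02  6.03] F [-1.  -0.2 -1.3] pos [ 558.7 -184.6  140.8]
```

>>> carry_out(
  slide=[
    [0.013,0,-0.0003],
    [0.0262,0,-0.0006],
    [0.0395,0,-0.0017],
    [0.0527,0,-0.0028],
    [0.0527,0,-0.0028],
    [0.0527,0,-0.0028],
  ],
  dr=[
    [-0.0001,0.0048,0],
    [-0.0002,0.0097,0],
    [-0.0003,0.0145,0],
    [-0.0005,0.0194,0],
    [-0.0005,0.0194,0],
    [-0.0005,0.0194,0],
  ],
  gripper=[20,20,20,20,20,20],
  newtons=55,
)

```text
clock: 7.5
eef_pos: [571.8, -184.8, 140.4]
eef_rot: [3.141, 0.143, -3.116]
wrist_force: [1.3, 0.3, 2.1]
finger_gap: 36.1
finger_force: 55.0
```

```bash
python3 -c "
from h import *
s=read_state();rep(s);print(s['moment'])"
```

```text
S rail [-0.15  5.36  3.22] tilt 8.19 yaw 0.0254 lip [-13.5    5.26  -5.78] tooth [14.93  5.47  2.36] F [1.3 0.3 2.1] pos [ 571.8 -184.8  140.4]
[-0.03742665 -0.39521954 -0.01960866]
```

>>> carry_out(
  slide=[
    [0.0152,0,-0.0026],
    [0.0303,0,-0.0052],
    [0.0452,0,-0.01],
    [0.0602,0,-0.0148],
    [0.0602,0,-0.018],
    [0.0602,0,-0.018],
    [0.0602,0,-0.018],
  ],
  dr=[
    [-0.0001,0.0056,0],
    [-0.0003,0.0111,0],
    [-0.0004,0.0167,0],
    [-0.0005,0.0222,0],
    [-0.0005,0.0222,0],
    [-0.0005,0.0222,0],
    [-0.0005,0.0222,0],
  ],
  gripper=[20,20,20,20,20,20,20],
)

```text
clock: 8.08
eef_pos: [586.8, -184.8, 137.0]
eef_rot: [3.141, 0.004, -3.116]
wrist_force: [-2.3, 2.1, 12.6]
finger_gap: 35.6
finger_force: 55.0
```

```bash
python3 -c "
from h import *
s=read_state();rep(s);print(s['moment'])"
```

```text
S rail [0.27 5.05 0.01] tilt 0.21 yaw 0.0253 lip [-14.2    4.95  -7.04] tooth [15.08  5.16 -2.93] F [-2.3  2.1 12.6] pos [ 586.8 -184.8  137. ]
[0.2728364  0.64190598 0.04177839]
```

>>> carry_out(
  slide=[
    [0,0,-0.006],
    [0,0,-0.006],
    [0,0,-0.006],
    [0,0,0.002],
    [0,0,0.002],
  ],
  dr=[
    [0,0.002,0],
    [0,0.003,0],
    [0,0.003,0],
    [0,0,0],
    [0,0,0],
  ],
  gripper=[20,20,20,20,20],
)

```text
clock: 8.5
eef_pos: [586.9, -184.8, 137.1]
eef_rot: [3.141, 0.005, -3.116]
wrist_force: [3.3, 1.3, 7.3]
finger_gap: 35.7
finger_force: 55.0
```

Run:
```python
from h import *
s=read_state();rep(s);print(s['moment']);m=camera_model("side");im=camera("side")[:,:,::-1].copy()
S,xm,yt,zm=seat(s)
c=px(m,[S])[0];lo=np.floor(c-[66,60]).astype(int)
cr=cv2.resize(im[lo[1]:lo[1]+100,lo[0]:lo[0]+133],(798,600),interpolation=cv2.INTER_CUBIC)
cv2.imwrite("pics/s2c.png",np.clip(cr*1.5,0,255).astype(np.uint8))
```

```text
S rail [0.49 5.11 0.05] tilt 0.29 yaw 0.0252 lip [-13.97   5.02  -7.02] tooth [15.31  5.22 -2.87] F [3.3 1.3 7.3] pos [ 586.9 -184.8  137.1]
[ 0.21241983 -0.63702479  0.02320501]
```

View pics/s2c.png

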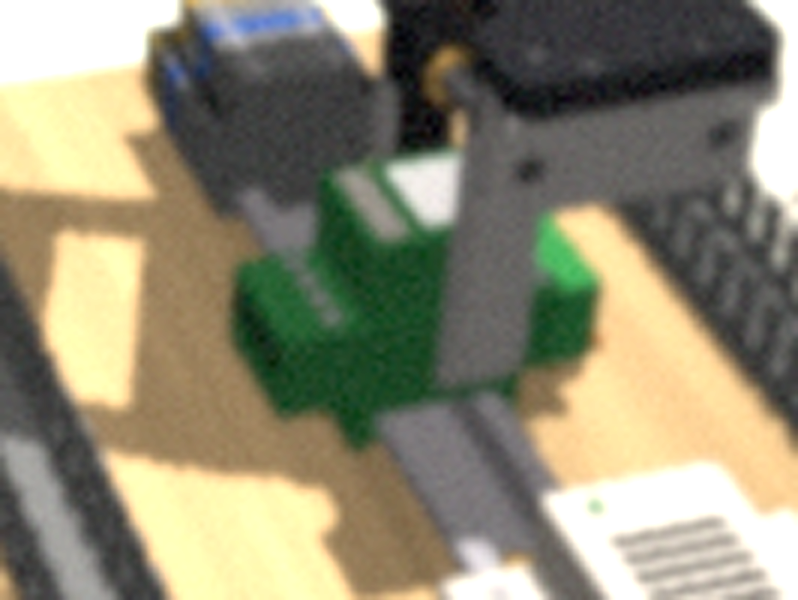

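The side crop shows the module lying flat across the rail with the lip at (360,430) under the near edge. A light pull will test the snap.

>>> carry_out(
  slide=[
    [0,0,0.004],
    [0,0,0.008],
    [0,0,0.012],
    [0,0,0.012],
  ],
  dr=[
    [0,0,0],
    [0,0,0],
    [0,0,0],
    [0,0,0],
  ],
  gripper=[20,20,20,20],
)

```text
clock: 8.88
eef_pos: [586.5, -184.7, 138.0]
eef_rot: [3.14, 0.0, -3.117]
wrist_force: [6.2, -0.7, -10.1]
finger_gap: 35.6
finger_force: 55.0
```

Held with 10 N, so it is snapped. Now I'll release, rise and close the fingers.

>>> carry_out(
  slide=[
    [0,0,-0.01],
    [0,0,-0.01],
    [0,0,-0.01],
    [0,0,-0.01],
    [0,0,-0.01],
    [0,0,-0.01],
  ],
  dr=[
    [0,0,0],
    [0,0,0],
    [0,0,0],
    [0,0,0],
    [0,0,0],
    [0,0,0],
  ],
  gripper=[60,60,60,60,60,60],
)

```text
clock: 9.38
eef_pos: [586.8, -184.8, 136.8]
eef_rot: [3.141, 0.001, -3.117]
wrist_force: [0.4, 0.1, -1.1]
finger_gap: 56.4
finger_force: 0.0
```

>>> carry_out(
  slide=[
    [0,0,0.1],
    [0,0,0.22],
    [0,0,0.34],
    [0,-0.1,0.36],
    [-0.03,-0.204,0.36],
    [-0.06,-0.204,0.36],
    [-0.06,-0.204,0.36],
    [-0.06,-0.204,0.36],
    [-0.06,-0.204,0.36],
  ],
  dr=[
    [0,0,0],
    [0,0,0],
    [0,0,0],
    [0,0,0],
    [0,0,0],
    [0,0,0],
    [0,0,0],
    [0,0,0],
    [0,0,0],
  ],
  gripper=[60,60,60,0,0,0,0,0,0],
  newtons=10,
)

```text
clock: 10.13
eef_pos: [572.0, -235.0, 226.6]
eef_rot: [3.141, 0.0, -3.116]
wrist_force: [0.2, 0.5, -0.6]
finger_gap: 19.6
finger_force: 0.0
```

Run:
```python
from h import *
s=read_state();print(s["eef_pos"],s["eef_rot"],s["finger_gap"],s["joints"])
m=camera_model("top");im=camera("top");cv2.imwrite("pics/t2.png",im[:,:,::-1])
h=cv2.cvtColor(im,cv2.COLOR_RGB2HSV);k=cv2.inRange(h,(40,110,30),(90,255,255));k[:, :330]=0;k[:,560:]=0
n,l,st,c=cv2.connectedComponentsWithStats(k)
for i in range(1,n):
    if st[i][4]>60: print(st[i],c[i],w(m,[c[i]],75))
```

```text
[ 572.03295227 -235.0381521   226.56491961] [ 3.14074631e+00  4.03455065e-04 -3.11597346e+00] 19.62278248537068 [-4.49331544e-01  5.17937578e-01  1.39768684e+00  9.95768924e-04
  1.22599662e+00 -2.04608382e+00]
[  330     0   230    96 17751] [450.98631063  39.16449777] [[ 988.26156673 -156.85786047   75.        ]]
[423 216  29  50 649] [435.2835131 243.       ] [[ 568.75676503 -176.40291714   75.        ]]
```

>>> carry_out(
  slide=[
    [0.024,-0.04,0],
    [0.024,-0.04,-0.1],
    [0.024,-0.04,-0.22],
    [0.024,-0.04,-0.32],
    [0.024,-0.04,-0.37],
    [0.024,-0.04,-0.372],
    [0.024,-0.04,-0.372],
    [0.024,-0.04,-0.372],
  ],
  dr=[
    [0.0167,0,0],
    [0.0167,0,0],
    [0.0167,0,0],
    [0.0167,0,0],
    [0.0167,0,0],
    [0.0167,0,0],
    [0.0167,0,0],
    [0.0167,0,0],
  ],
  gripper=[0,0,0,0,0,0,0,0],
)

```text
clock: 10.85
eef_pos: [578.5, -245.8, 135.3]
eef_rot: [3.037, 0.005, -3.116]
wrist_force: [-0.5, 0.1, -0.6]
finger_gap: 0.5
finger_force: 0.0
```

>>> carry_out(
  slide=[
    [0,0.02,0],
    [0,0.04,0],
    [0,0.06,0],
    [0,0.08,0],
    [0,0.1,0],
    [0,0.12,0],
    [0,0.12,0],
  ],
  dr=[
    [0,0,0],
    [0,0,0],
    [0,0,0],
    [0,0,0],
    [0,0,0],
    [0,0,0],
    [0,0,0],
  ],
  gripper=[0,0,0,0,0,0,0],
)

```text
clock: 11.43
eef_pos: [577.9, -214.8, 133.8]
eef_rot: [3.036, 0.003, -3.116]
wrist_force: [0.7, 0.3, 0.1]
finger_gap: 0.3
finger_force: 0.0
```

>>> carry_out(
  slide=[
    [0,0.02,0],
    [0,0.04,0],
    [0,0.06,0],
    [0,0.08,0],
    [0,0.1,0],
    [0,0.12,0],
    [0,0.14,0],
    [0,0.16,0],
    [0,0.16,0],
  ],
  dr=[
    [0,0,0],
    [0,0,0],
    [0,0,0],
    [0,0,0],
    [0,0,0],
    [0,0,0],
    [0,0,0],
    [0,0,0],
    [0,0,0],
  ],
  gripper=[0,0,0,0,0,0,0,0,0],
)

```text
clock: 12.18
eef_pos: [577.8, -174.8, 133.6]
eef_rot: [3.036, 0.003, -3.116]
wrist_force: [0.8, 0.3, 0.0]
finger_gap: 0.4
finger_force: 0.0
```

>>> carry_out(
  slide=[
    [0,0.008,0],
    [0,0.016,0],
    [0,0.024,0],
    [0,0.032,0],
    [0,0.032,0],
  ],
  dr=[
    [0,0,0],
    [0,0,0],
    [0,0,0],
    [0,0,0],
    [0,0,0],
  ],
  gripper=[0,0,0,0,0],
)

```text
clock: 12.6
eef_pos: [577.8, -167.5, 133.6]
eef_rot: [3.036, 0.003, -3.117]
wrist_force: [-0.7, -0.1, 0.0]
finger_gap: 0.4
finger_force: 0.0
```

>>> carry_out(
  slide=[
    [0,0.004,0],
    [0,0.008,0],
    [0,0.012,0],
    [0,0.016,0],
    [0,0.016,0],
  ],
  dr=[
    [0,0,0],
    [0,0,0],
    [0,0,0],
    [0,0,0],
    [0,0,0],
  ],
  gripper=[0,0,0,0,0],
)

```text
clock: 13.02
eef_pos: [577.8, -163.6, 133.7]
eef_rot: [3.036, 0.003, -3.117]
wrist_force: [-1.2, -0.1, 0.7]
finger_gap: 0.2
finger_force: 0.0
```

Run:
```python
from h import *
s=read_state();m=camera_model("side");im=camera("side")[:,:,::-1].copy();print(s["wrist_force"],s["eef_pos"])
c=px(m,[[578,-115,45]])[0];lo=np.floor(c-[66,55]).astype(int)
cr=cv2.resize(im[lo[1]:lo[1]+100,lo[0]:lo[0]+133],(798,600),interpolation=cv2.INTER_CUBIC)
cv2.imwrite("pics/s3c.png",np.clip(cr*1.5,0,255).astype(np.uint8))
```

```text
[-1.157148   -0.13140904  0.67234528] [ 577.81329614 -163.59592577  133.67592393]
```

View pics/s3c.png

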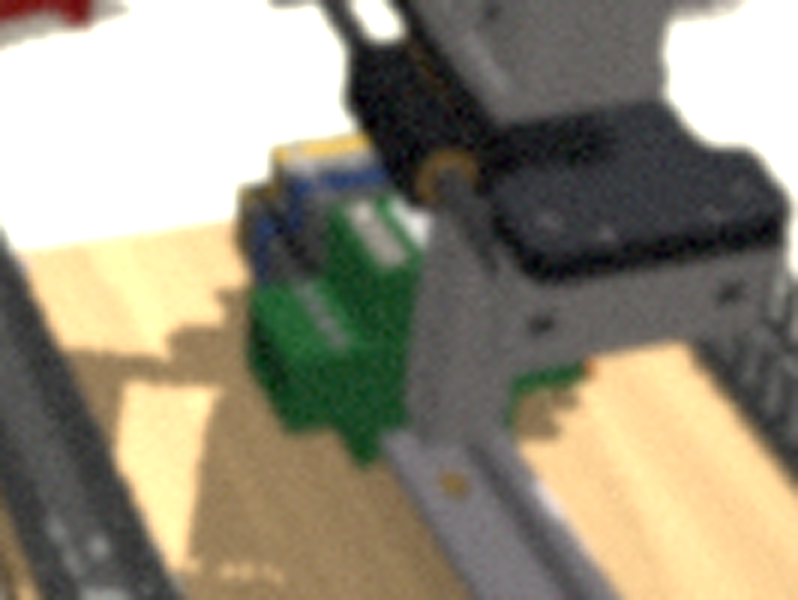

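The side crop shows the module flat and travelling with the finger, with its far face nearly at the terminals, around (330,240). Now I'll creep in until there is force.

>>> carry_out(
  slide=[
    [0,0.004,0],
    [0,0.008,0],
    [0,0.012,0],
    [0,0.012,0],
  ],
  dr=[
    [0,0,0],
    [0,0,0],
    [0,0,0],
    [0,0,0],
  ],
  gripper=[0,0,0,0],
)

```text
clock: 13.4
eef_pos: [577.8, -160.6, 133.7]
eef_rot: [3.036, 0.003, -3.117]
wrist_force: [0.3, -0.4, -0.5]
finger_gap: 0.5
finger_force: 0.0
```

>>> carry_out(
  slide=[
    [0,0.004,0],
    [0,0.008,0],
    [0,0.008,0],
  ],
  dr=[
    [0,0,0],
    [0,0,0],
    [0,0,0],
  ],
  gripper=[0,0,0],
)

```text
clock: 13.65
eef_pos: [577.8, -158.6, 133.7]
eef_rot: [3.036, 0.003, -3.117]
wrist_force: [0.6, -0.3, 0.3]
finger_gap: 0.6
finger_force: 0.0
```

>>> carry_out(
  slide=[
    [0,0.004,0],
    [0,0.008,0],
    [0,0.008,0],
  ],
  dr=[
    [0,0,0],
    [0,0,0],
    [0,0,0],
  ],
  gripper=[0,0,0],
)

```text
clock: 13.9
eef_pos: [577.6, -157.2, 133.7]
eef_rot: [3.037, 0.003, -3.117]
wrist_force: [-2.4, -5.0, -0.1]
finger_gap: 0.5
finger_force: 2.3
```

>>> carry_out(
  slide=[
    [0,0.004,0],
    [0,0.006,0],
    [0,0.006,0],
  ],
  dr=[
    [0,0,0],
    [0,0,0],
    [0,0,0],
  ],
  gripper=[0,0,0],
)

```text
clock: 14.15
eef_pos: [577.5, -156.8, 133.8]
eef_rot: [3.039, 0.003, -3.117]
wrist_force: [-4.2, -13.0, 0.2]
finger_gap: 0.2
finger_force: 6.6
```

>>> carry_out(
  slide=[
    [0,-0.02,0],
    [0,-0.06,0],
    [0,-0.1,0.05],
    [0,-0.1,0.2],
    [0,-0.1,0.35],
    [-0.1,-0.3,0.5],
    [-0.2,-0.45,0.5],
    [-0.3,-0.6,0.5],
    [-0.3,-0.6,0.5],
    [-0.3,-0.6,0.5],
  ],
  dr=[
    [0,0,0],
    [0,0,0],
    [0,0,0],
    [0,0,0],
    [0,0,0],
    [0,0,0],
    [0,0,0],
    [0,0,0],
    [0,0,0],
    [0,0,0],
  ],
  gripper=[0,0,0,0,0,0,0,0,0,0],
)

```text
clock: 14.98
eef_pos: [500.2, -309.6, 259.5]
eef_rot: [3.037, 0.004, -3.121]
wrist_force: [0.7, 0.2, 0.2]
finger_gap: 0.3
finger_force: 0.0
```

Run:
```python
from h import *
im=camera("top")[:,:,::-1];sd=camera("side")[:,:,::-1]
m=camera_model("side");c=px(m,[[578,-110,45]])[0];lo=np.floor(c-[40,38]).astype(int)
a=cv2.resize(im[200:280,345:435],(400,356),interpolation=cv2.INTER_CUBIC)
b=cv2.resize(sd[lo[1]:lo[1]+71,lo[0]:lo[0]+80],(400,356),interpolation=cv2.INTER_CUBIC)
cv2.imwrite("pics/f.png",np.clip(np.hstack([a,b])*1.4,0,255).astype(np.uint8))
```

```text
(no output)
```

View pics/f.png

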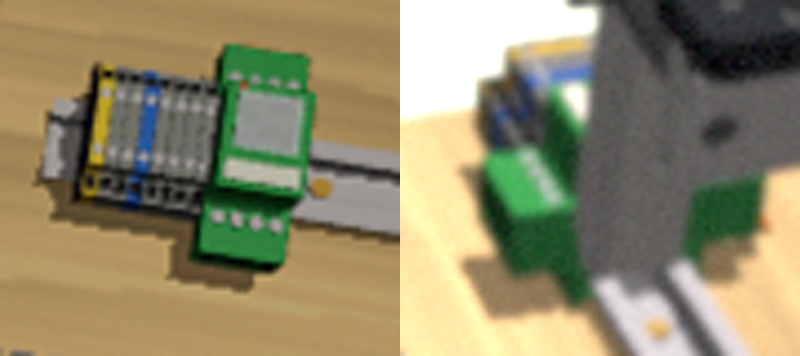

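The final view shows the green module flat on the rail and square against the terminals, with its edge at (215,75–200), and the arm is clear. Handing in.

```bash
python3 -c "
from cell import *
print(sign_off())"
```

```text
the job is handed in; nothing more can be done
None
```

The green relay module is hooked, snapped flat on the rail and butted against the terminal blocks, released with the arm clear. The job was handed in at about 15 s of the 54 s, and the hand-in returned no verdict.

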